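# Pull the castors and load the wash basket with six

### The job

The wash basket takes exactly six castors a load. Draw every castor that is still in the upturned cleaning robot straight up out of its sleeve, without dragging or tipping the robot, and put it in the round wire basket; then make the load up to six with castors from those lying on the blue mat, and leave the rest of them on the bench. Leave the other things on the bench in their places.

Things in the scene. Friction and masses are not known exactly. Their poses are not given: they have to be found in the camera images.
- cleaner: White round floor-cleaning robot lying loose on the bench, underside up, 340 mm across, 3.2 kg. Origin on the bench under its middle, z up. Two black drive wheels at (0, +-128 mm) of its frame reach z = 109 mm; all else on it, except castors, lies below z = 94 mm.
- sleeve_level (a point): Middle of the cleaner at the height (92 mm) of its four sleeve mouths, axes as the cleaner's. The grey socket blocks, 46 mm square, stand at x = +-80, y = +-70 mm; each has an upright round sleeve 13 mm across, 40 mm deep, in which a castor's 12 mm stem stands. One sleeve is empty.
- basket: Round open-topped steel wire basket of the parts washer, fixed, with upright sides: 212 mm across inside, 70 mm high, with two small wire ears that stand 16 mm out from the rim. Origin on the bench under its middle.
- basket_floor (a point): Centre of the basket's inner floor, 4 mm above the bench.
- mat: Thin blue mat 270 by 240 by 3 mm fixed on the bench, where the castors pulled earlier lie. Origin on the bench under its middle.
- fitted1: Swivel castor, 110 g, sized as loose1. Origin on the stem's axis, at the fork's base, 10 mm from the collar's seating face; z points from stem to wheel. It starts in one of the cleaner's sleeves, stem straight down and wheel up, turned any way about its stem, its collar resting on the block (origin 102 mm above the bench). It is free to turn and held only by the close fit and its weight.
- fitted2: A castor in the cleaner, as fitted1.
- fitted3: A castor in the cleaner, as fitted1.
- loose1: Swivel castor (may be absent), 110 g, lying on the mat on a flat cheek, stem level (y axis upright, up or down), 34 mm high. Frame as fitted1. Along z: stem 12 mm across -46 to -10 mm (thin tip to -49.5), collar 25 mm across -10 to -3, grey fork -3 to +36: 48 mm along x (-16 to +32), 34 mm along y (cheeks at +-17); a wheel 44 mm across, 21 mm wide, centred at x = 8, z = 26 mm, stands out to z = +48.
- loose2: A castor lying on the mat, as loose1 (may be absent).
- loose3: A castor lying on the mat, as loose1 (may be absent).
- loose4: A castor lying on the mat, as loose1 (may be absent).
- loose5: A castor lying on the mat, as loose1 (may be absent).
- screwdriver: Screwdriver lying loose on the bench, 190 mm; not part of the job. Origin under its middle.
- battery: Blue battery pack 140 by 75 by 22 mm, loose; not part of the job. Origin under its middle.
- wheel_module: Drive-wheel module, 100 mm, grey box with black wheel, loose; not part of the job. Origin under its middle.
- cleaner_bottle: White bottle 110 mm high, 60 mm across, loose; not part of the job. Origin under its middle.
- screw_jar: Clear jar 75 mm high, 68 mm across, loose; not part of the job. Origin under its middle.
- spanner: Spanner lying loose, 160 mm; not part of the job. Origin under its middle.
Things that resemble listed ones, but are neither listed nor needed, are in the scene too. What is shaped like the fitted2 but pink is not meant. What is shaped like the loose2 but yellow is not meant.

How it is judged (in metres and radians):
At the end, for the whole second after the job is handed in: All castors from the cleaner plus loose ones, six in all, have their origin within 100 mm of the basket's axis; every other loose one over 115 mm from it; no castor's origin above 95 mm; cleaner moved under 30 mm, level (0.05 rad) (horizontal distance between each of fitted1, fitted2, fitted3 and basket_floor below 0.1 m and height (world z) of each of fitted1, fitted2, fitted3, loose1, loose2, loose3, loose4, loose5 below 0.095 m and horizontal distance between any of loose1, loose2, loose3 and basket_floor below 0.1 m and horizontal distance between any of loose1, loose2, loose4 and basket_floor below 0.1 m and horizontal distance between any of loose1, loose2, loose5 and basket_floor below 0.1 m and horizontal distance between any of loose1, loose3, loose4 and basket_floor below 0.1 m and horizontal distance between any of loose1, loose3, loose5 and basket_floor below 0.1 m and horizontal distance between any of loose1, loose4, loose5 and basket_floor below 0.1 m and horizontal distance between any of loose2, loose3, loose4 and basket_floor below 0.1 m and horizontal distance between any of loose2, loose3, loose5 and basket_floor below 0.1 m and horizontal distance between any of loose2, loose4, loose5 and basket_floor below 0.1 m and horizontal distance between any of loose3, loose4, loose5 and basket_floor below 0.1 m and ((height (world z) of basket_floor above -1 m and horizontal distance between each of loose1, loose2 and basket_floor above 0.115 m) or (height (world z) of basket_floor above -1 m and horizontal distance between each of loose1, loose3 and basket_floor above 0.115 m) or (height (world z) of basket_floor above -1 m and horizontal distance between each of loose1, loose4 and basket_floor above 0.115 m) or (height (world z) of basket_floor above -1 m and horizontal distance between each of loose1, loose5 and basket_floor above 0.115 m) or (height (world z) of basket_floor above -1 m and horizontal distance between each of loose2, loose3 and basket_floor above 0.115 m) or (height (world z) of basket_floor above -1 m and horizontal distance between each of loose2, loose4 and basket_floor above 0.115 m) or (height (world z) of basket_floor above -1 m and horizontal distance between each of loose2, loose5 and basket_floor above 0.115 m) or (height (world z) of basket_floor above -1 m and horizontal distance between each of loose3, loose4 and basket_floor above 0.115 m) or (height (world z) of basket_floor above -1 m and horizontal distance between each of loose3, loose5 and basket_floor above 0.115 m) or (height (world z) of basket_floor above -1 m and horizontal distance between each of loose4, loose5 and basket_floor above 0.115 m)) and distance of cleaner from where it was at the start of the episode below 0.03 m and angle between cleaner's own z axis and vertical below 0.05 rad); the robot touches nothing.
It fails at once if the cleaner is dragged more than 30 mm along the bench, or lifted or tipped (over 0.1 rad) (distance of cleaner from where it was at the start of the episode above 0.03 m or angle between cleaner's own z axis and vertical above 0.1 rad).
It fails at once if a bystander (screwdriver, battery, wheel module, bottle, jar, spanner) is pushed more than 60 mm from its place (distance of any of screwdriver, battery, wheel_module, cleaner_bottle, screw_jar, spanner from where it was at the start of the episode above 0.06 m).
It fails at once if the bottle or the jar is tipped over (angle between any of cleaner_bottle, screw_jar's own z axis and vertical above 0.6 rad).
Of loose1, loose2, loose3, loose4, loose5 only 3 to 5 are there at a start; the rules pass over those that are not, and their reading is None.
At some moment in a run one of loose1, loose2, loose3, loose4, loose5 may be knocked a few centimetres aside while the robot is not near it.
It also fails if it takes over 208 s, if anything falls off the work surface, if the arm or the gripper's body presses on something with over 40 N, if the wrist force passes 120 N, or if a joint passes its speed limit or range.

### The arm

A 6-joint arm with a two-finger parallel gripper is mounted at the origin on the work surface. World frame = base frame: x ahead of the robot, y to its left, z up, the work surface at z = 0. Lengths are in mm, angles in rad, forces in N, time in s.
With the tool pointing down it reaches from about 300 to 850 mm from the base axis. Payload 4.2 kg.
Tool frame: the origin (TCP) lies at the very end of the fingers, on their centre line; the grasp point (between the pads) lies 19 mm behind it; z points along the fingers, y is the line along which they close (so a half turn about z gives the same grasp; the last joint's range is limited). The gripper opens to 91 mm and grips with 3 to 60 N. Pads are 32 mm wide; open, the fingers measure 118 mm over their backs; the gripper's body (76 mm by 178 mm) begins 60 mm behind the grasp point.
Start: joints at [1.288, 0.32, 1.565, -0, 1.257, -0.02], TCP at [149.378, 555.274, 213.976] pointing down, gripper open.
Joint ranges: [-3.11, 3.11], [-0.84, 2.01], [0.21, 2.61], [-1.34, 4.49], [0.05, 2.63], [-2.56, 2.56]. Speed limits (rad/s): [2.57, 2.57, 3.14, 3.14, 3.14, 3.14].

### API

Orientations are given as [roll, pitch, yaw] about the fixed x, y, z axes, in that order (R = Rz(yaw) Ry(pitch) Rx(roll)).
In Python, from rig import arm, snapshot, camera_params, finish_job gives the robot as it stands. The module is installed in compiled form; this text tells all that it offers.
- The arm moves only by the shell command python3 -m pendant 'ROWS'. ROWS is JSON, a list of rows, each an object with "slide": the shift along the world's x, y, z in cm, a list of three; "angular": the turn, a rotation vector about the world's x, y, z in degrees, a list of three; "fingers": the finger opening in cm, from 0 to 9.12. A call has 1 to 20 rows; each row shifts and turns the commanded pose from where the row before left it; what a row does not reach is not made up. A row lasts 1/10 s, in which the tool goes at most 50 mm and 8.59 degrees, less where a joint would pass 70% of its speed; a pose out of reach is approached as far as the arm can. A call with a gripper value outside its range is refused whole. The fingers move at their own pace and stop on an object; the grip force is fixed at half the most. Time passes only in rows, so rows that do not move let the fingers close. It gives the time, the measured TCP pose, the force, the opening and the grip force at its end, in the units of the state.
- arm.read_state(): the state, without advancing time (a new reading comes with each control period).
- snapshot(name): name is "side" or "top"; returns (picture, depth): 480x640x3 uint8, red, green, blue; 480x640 float32, mm along the optical axis (not along the pixel's ray), 0 where there is no reading.
- camera_params(name): a dict with "camera_matrix" (3x3 intrinsics, pixels), "k1" (the pictures are not rectified: a ray, as slopes to the right and down, at radius r is drawn at 1 + k1 r^2 times it, then the intrinsics apply), "R" (3x3) and "t" (3): a world point X has camera coordinates R X + t. Camera axes: x right, y down, z forward; pixel columns grow to the right and rows downward; lengths in mm; the calibration is good to about 2 mm. A picture is of the moment at which its call begins. camera_params takes no time and is no camera call.
- finish_job(): hands the job in; it is judged then, once.
The state is a dict: "time_s": time; "qpos": joint angles; "joint_velocities": joint speeds; "effort": joint torques, N m; "eef_pos": TCP position; "tcp_rot": TCP orientation; "force": force on the tool from outside, world axes, zero at the start; "moment": the same for the moment, N m; "finger_gap": finger opening in mm; "finger_force": force on a finger pad.
Only numpy, scipy, OpenCV 4.12 (cv2) and the standard library are available. Lean on these libraries where they do the work, as an engineer would, in place of code of your own. Each camera call takes 0.05 s, during which the arm holds its last target. There are 200 camera calls.

## Working session

There is one attempt and no reset: what is moved stays moved. The work goes in short steps, Python scripts to look and compute and a shell command to move; the robot and the scene stay as the last step left them, time stands still between calls to the robot, and variables do not carry over. Pictures are saved under pics/ and viewed, at most 14 in all, crops included, and the job is handed in when it is done.

```bash
mkdir -p pics; cat > h.py <<'E'
import numpy as np, cv2
from rig import arm, snapshot, camera_params
def snap(n,f):
    p,d=snapshot(n); np.savez(f'/tmp/{f}.npz',p=p,d=d); cv2.imwrite(f'pics/{f}.png',p[:,:,::-1]); return p,d
def ray(n,u,v):
    c=camera_params(n);K=np.array(c['camera_matrix'],float)
    xy=cv2.undistortPoints(np.array([[[u,v]]],float),K,np.array([c['k1'],0,0,0,0.]))[0,0]
    R=np.array(c['R']);t=np.array(c['t']); return -R.T@t, R.T@np.array([xy[0],xy[1],1])
def atz(n,u,v,z):
    o,d=ray(n,u,v); return o+d*(z-o[2])/d[2]
def dep(n,D,u,v):
    o,d=ray(n,u,v); return o+d*D[int(v),int(u)]
def cloud(n,D):
    c=camera_params(n);K=np.array(c['camera_matrix'],float)
    g=np.stack(np.meshgrid(np.arange(640.),np.arange(480.)),-1).reshape(-1,1,2)
    xy=cv2.undistortPoints(g,K,np.array([c['k1'],0,0,0,0.]))[:,0]
    P=np.c_[xy,np.ones(len(xy))]*D.reshape(-1,1)
    return ((P-np.array(c['t']))@np.array(c['R'])).reshape(480,640,3)
def proj(n,X):
    c=camera_params(n); 
    return cv2.projectPoints(np.array(X,float).reshape(-1,1,3),cv2.Rodrigues(np.array(c['R'],float))[0],np.array(c['t'],float),np.array(c['camera_matrix'],float),np.array([c['k1'],0,0,0,0.]))[0][:,0]
E
python3 - <<'E'
from h import *
for n in('top','side'):
    snap(n,n+'0'); c=camera_params(n); print(n,c, ray(n,320,240)[0])
E
```

```text
top {'camera_matrix': array([[450.76473314,   0.        , 322.061618  ],
       [  0.        , 450.76473314, 241.12088427],
       [  0.        ,   0.        ,   1.        ]]), 'k1': -0.0800066599144158, 'R': array([[ 0.00694801, -0.99991474, -0.01105569],
       [-0.99491027, -0.00580096, -0.10059774],
       [ 0.10052503,  0.01169837, -0.99486575]]), 't': array([   8.50637046,  518.27137636, 1065.92325998])} [ 4.08422442e+02 -9.57446920e-01  1.11268152e+03]
side {'camera_matrix': array([[625.01981344,   0.        , 311.69513513],
       [  0.        , 625.01981344, 246.42424836],
       [  0.        ,   0.        ,   1.        ]]), 'k1': 0.03502253718126985, 'R': array([[ 0.99841953, -0.05530933, -0.00996602],
       [-0.04848475, -0.75802861, -0.65041668],
       [ 0.02841958,  0.64987192, -0.75951223]]), 't': array([-488.93424859,   99.04952728, 1360.00987274])} [ 454.31298502 -835.79247083 1092.49486021]
```

View pics/top0.png

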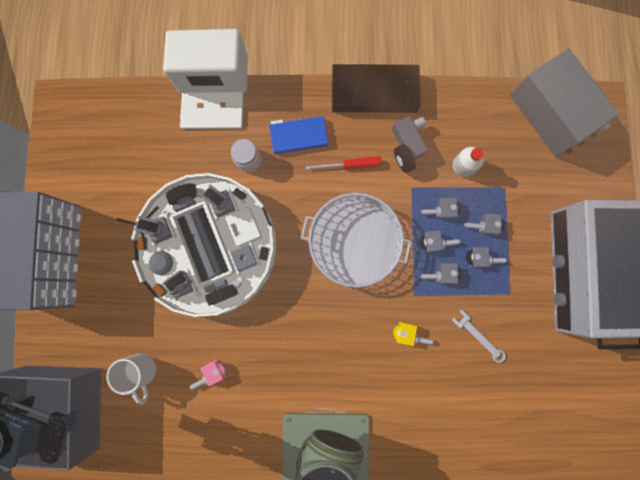

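View pics/side0.png

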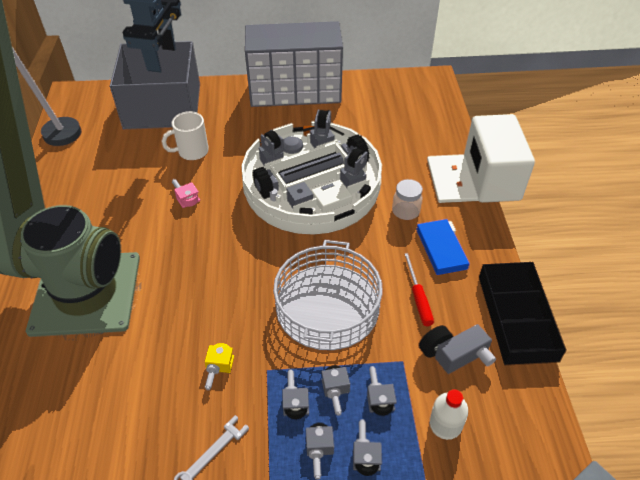

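The top view shows five grey castors on the mat at about (447,208), (490,224), (433,241), (481,257) and (447,274). The basket is at (357,240) and the cleaner at (204,244). The pink castor at (211,374) and the yellow one at (406,334) are decoys. I'll enlarge the cleaner and the mat next.

```bash
python3 - <<'E'
from h import *
t=np.load('/tmp/top0.npz');s=np.load('/tmp/side0.npz')
a=cv2.resize(t['p'][165:325,125:285],None,fx=3.7,fy=3.7,interpolation=2)
cv2.imwrite('pics/c1.png',a[:,:,::-1])
a=cv2.resize(s['p'][95:240,230:395],None,fx=4,fy=4,interpolation=2)
cv2.imwrite('pics/c2.png',a[:,:,::-1])
C=cloud('top',t['d']);S=cloud('side',s['d'])
# mat castors: high points
for nm,Q in(('top',C),('side',S)):
    m=((Q[...,2]>22)&(Q[...,2]<45)&(Q[...,0]>250)&(Q[...,0]<600)&(Q[...,1]<-115)&(Q[...,1]>-430)).astype(np.uint8)
    n,l,st,ce=cv2.connectedComponentsWithStats(m)
    for i in range(1,n):
        if st[i,4]>60:
            P=Q[l==i]; print(nm,ce[i].round(),st[i,4],P.mean(0).round(1),np.percentile(P[:,2],[50,95]).round(1))
# cleaner high points
for nm,Q in(('top',C),('side',S)):
    m=((Q[...,2]>108)&(Q[...,2]<165)&(Q[...,0]>250)&(Q[...,0]<700)&(Q[...,1]>100)&(Q[...,1]<600)).astype(np.uint8)
    n,l,st,ce=cv2.connectedComponentsWithStats(m)
    for i in range(1,n):
        if st[i,4]>15:
            P=Q[l==i]; print(nm,ce[i].round(),st[i,4],P.mean(0).round(1),P.min(0).round(),P.max(0).round())
# basket
for nm,Q in(('top',C),('side',S)):
    m=(Q[...,2]>62)&(Q[...,2]<78)&(Q[...,0]>300)&(Q[...,0]<650)&(abs(Q[...,1]+60)<170)
    P=Q[m]; A=np.c_[2*P[:,:2],np.ones(len(P))]; x=np.linalg.lstsq(A,(P[:,:2]**2).sum(1),rcond=None)[0]
    print('basket',x[:2],np.sqrt(x[2]+x[0]**2+x[1]**2),len(P),P[:,:2].min(0),P[:,:2].max(0))
    # max heights map
print(cv2.__version__)
E
```

```text
top [443. 212.] 252 [ 590.2 -282.7   32.4] [34.  38.8]
top [489. 224.] 458 [ 561.9 -395.1   33.1] [34.7 39. ]
top [435. 241.] 483 [ 518.3 -260.1   33.2] [34.8 39.3]
top [481. 257.] 463 [ 481.3 -372.4   33.6] [35.  39.5]
top [446. 273.] 469 [ 442.2 -286.2   33.5] [35.1 39.2]
top [406. 334.] 441 [ 297.4 -189.2   31.5] [32.5 35.8]
side [291. 329.] 73 [ 440.9 -142.4   28.5] [26.8 42.3]
side [340. 338.] 178 [ 537.2 -167.9   27.2] [26.3 37.2]
side [218. 356.] 570 [ 296.9 -195.8   31.7] [32.3 36.2]
side [335. 382.] 748 [ 518.9 -267.6   33.3] [34.9 39.4]
side [374. 392.] 412 [ 590.3 -290.4   32.7] [34.2 39.8]
side [294. 398.] 775 [ 441.5 -295.    33.5] [35.  39.2]
side [366. 451.] 834 [ 561.7 -402.4   34. ] [35.4 39.2]
side [319. 441.] 879 [ 481.1 -379.8   33.5] [35.  39.3]
top [177. 191.] 77 [622.8 344.  109.9] [607. 332. 108.] [637. 358. 115.]
top [214. 197.] 341 [603.8 250.7 139.4] [579. 225. 108.] [634. 283. 152.]
top [148. 226.] 348 [538.3 397.1 139.1] [518. 375. 108.] [561. 429. 154.]
top [176. 282.] 404 [415.2 327.9 137.9] [389. 303. 108.] [443. 362. 153.]
top [218. 294.] 66 [389.1 242.7 110.1] [377. 228. 108.] [403. 256. 115.]
side [322. 120.] 290 [538.  389.7 132.9] [517. 368. 108.] [560. 425. 151.]
side [271. 141.] 359 [413.5 320.4 131.8] [387. 300. 108.] [441. 354. 154.]
side [358. 139.] 32 [621.3 339.1 110.2] [607. 329. 108.] [634. 352. 114.]
side [355. 159.] 374 [604.5 242.3 132.5] [578. 221. 108.] [632. 281. 152.]
basket [517.92308    -67.37020942] 109.30789156264521 1040 [ 408.0115812  -194.12156065] [628.5504591   60.73695649]
basket [517.96910781 -71.05159309] 110.06310198694887 1241 [ 407.44336332 -199.88937096] [629.06990235  59.31040374]
4.12.0
```

View pics/c1.png

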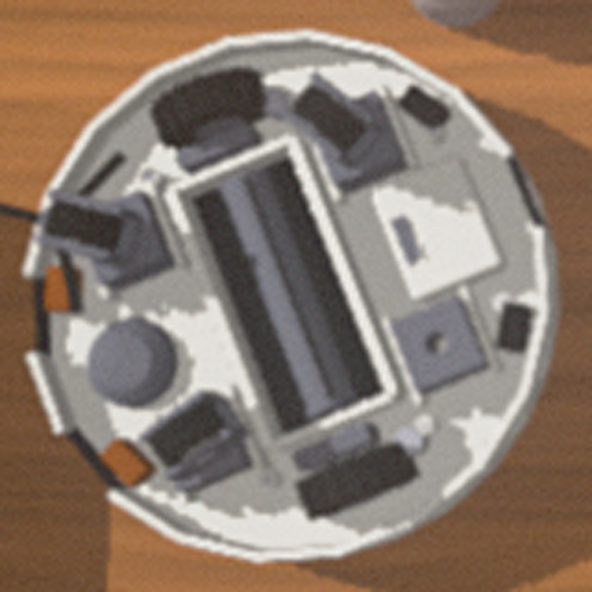

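View pics/c2.png

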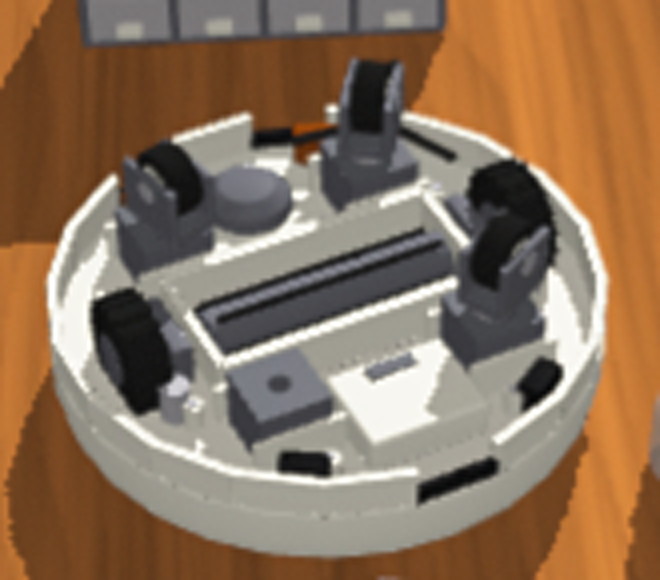

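The crops show three castors in the cleaner: top crop at (330,110), (90,225) and (185,430). The empty sleeve is at (440,345), which is image pixel (244,258). Next I'll fit the cleaner frame and the castor headings.

```bash
cat > fit.py <<'E'
from h import *
def upright(tag,stems):
    Q=np.vstack([cloud(n,np.load(f'/tmp/{n}{tag}.npz')['d']).reshape(-1,3) for n in('top','side')])
    W=np.repeat([0,1],480*640)
    out=[]
    for s in stems:
        m=(np.hypot(*(Q[:,:2]-s).T)<45)&(Q[:,2]>112)&(Q[:,2]<155)
        P=Q[m]; best=[]
        for th in np.arange(0,360,1.):
          c,sn=np.cos(np.radians(th)),np.sin(np.radians(th))
          for dx in range(-4,5,2):
           for dy in range(-4,5,2):
            d=P[:,:2]-s-[dx,dy]; x=d@[c,sn]; y=d@[-sn,c]; z=P[:,2]-102
            ex=np.maximum(abs(x-8)-24,0); ey=abs(abs(y)-17)
            # inside fork box / wheel cyl
            r=np.hypot(x-8,z-26); ew=np.minimum(np.abs(r-22)+np.maximum(abs(y)-10.5,0), np.maximum(r-22,0)+abs(abs(y)-10.5))
            ef=np.minimum(ey+ex, np.minimum(abs(x+16),abs(x-32))+np.maximum(abs(y)-17,0))+np.maximum(z-36,0)
            best.append((np.minimum(np.minimum(ew,ef),8).mean(),th,dx,dy))
        best.sort(); out.append(best[:3]); print(s,len(P),best[:3])
    return out
E
python3 - <<'E'
from fit import *
s=arm.read_state(); print(s['eef_pos'],s['tcp_rot'],s['time_s'],s['finger_gap'])
c=np.array([505.7,291.5]);y=np.array([234,100.]);y/=np.hypot(*y);x=np.array([y[1],-y[0]])
# two-view check of empty sleeve: px top (243.8,258.2), side
o1,d1=ray('top',243.9,258.2);o2,d2=ray('side',230+281/4,95+382/4)
k=np.linalg.lstsq(np.c_[d1,-d2],o2-o1,rcond=None)[0]; print('empty sleeve',o1+d1*k[0],o2+d2*k[1],'model',c+80*x-70*y)
upright(0,[c+80*x+70*y,c-80*x+70*y,c-80*x-70*y])
E
```

```text
[149.2527349  554.81983709 213.18128744] [-3.13996967e+00 -5.69365794e-05  2.87876374e+00] 0.1 91.02243789857746
empty sleeve [471.38651933 188.6778106   92.60381258] [474.95612012 188.85254084  92.85662825] model [472.76906881 190.42797731]
[601.50621747 245.4438528 ] 689 [(np.float64(1.4409430208582368), np.float64(50.0), 0, 2), (np.float64(1.4438887711228583), np.float64(51.0), 0, 2), (np.float64(1.4456475034845198), np.float64(49.0), 0, 2)]
[538.63093119 392.57202269] 613 [(np.float64(1.5752800384387045), np.float64(75.0), -2, 2), (np.float64(1.5765723866173917), np.float64(76.0), -2, 2), (np.float64(1.57960350597556), np.float64(74.0), -2, 2)]
[409.89378253 337.5561472 ] 726 [(np.float64(1.4963638034904825), np.float64(307.0), 0, 0), (np.float64(1.49663368573329), np.float64(306.0), 0, 0), (np.float64(1.4981296822990104), np.float64(308.0), 0, 0)]
```

```bash
python3 -m pendant '[{"slide":[0,0,3],"angular":[0,0,0],"fingers":6.2},{"slide":[2.65,-2.24,0],"angular":[0,0,-3.8],"fingers":6.2},{"slide":[2.65,-2.24,0],"angular":[0,0,-3.8],"fingers":6.2},{"slide":[2.65,-2.24,0],"angular":[0,0,-3.8],"fingers":6.2},{"slide":[2.65,-2.24,0],"angular":[0,0,-3.8],"fingers":6.2},{"slide":[2.65,-2.24,0],"angular":[0,0,-3.8],"fingers":6.2},{"slide":[2.65,-2.24,0],"angular":[0,0,-3.8],"fingers":6.2},{"slide":[2.65,-2.24,0],"angular":[0,0,-3.8],"fingers":6.2},{"slide":[2.65,-2.24,0],"angular":[0,0,-3.8],"fingers":6.2},{"slide":[2.65,-2.24,0],"angular":[0,0,-3.8],"fingers":6.2},{"slide":[2.65,-2.24,0],"angular":[0,0,-3.8],"fingers":6.2},{"slide":[0,0,0],"angular":[0,0,0],"fingers":6.2},{"slide":[0,0,0],"angular":[0,0,0],"fingers":6.2}]'
```

```text
time_s: 1.4
eef_pos: [414.4, 330.8, 243.5]
tcp_rot: [-3.141, -0.001, 2.214]
force: [-0.6, 0.6, -0.4]
finger_gap: 61.9
finger_force: 0.0
```

```bash
python3 -m pendant '[{"slide":[0,0,-3],"angular":[0,0,0],"fingers":6.2},{"slide":[0,0,-3],"angular":[0,0,0],"fingers":6.2},{"slide":[0,0,-3],"angular":[0,0,0],"fingers":6.2},{"slide":[0,0,-2.3],"angular":[0,0,0],"fingers":6.2},{"slide":[0,0,-2],"angular":[0,0,0],"fingers":6.2},{"slide":[0,0,0],"angular":[0,0,0],"fingers":6.2},{"slide":[0,0,0],"angular":[0,0,0],"fingers":3},{"slide":[0,0,0],"angular":[0,0,0],"fingers":2.5},{"slide":[0,0,0],"angular":[0,0,0],"fingers":2.5},{"slide":[0,0,0],"angular":[0,0,0],"fingers":2.5},{"slide":[0,0,0],"angular":[0,0,0],"fingers":2.5},{"slide":[0,0,0],"angular":[0,0,0],"fingers":2.5},{"slide":[0,0,0],"angular":[0,0,0],"fingers":2.5}]'
```

```text
time_s: 2.7
eef_pos: [414.8, 331.7, 111.9]
tcp_rot: [3.14, -0.0, 2.215]
force: [-0.6, 0.4, 6.4]
finger_gap: 34.0
finger_force: 30.0
```

```bash
python3 -m pendant '[{"slide":[0,0,0.5],"angular":[0,0,0],"fingers":2.5},{"slide":[0,0,0.5],"angular":[0,0,0],"fingers":2.5},{"slide":[0,0,0.5],"angular":[0,0,0],"fingers":2.5},{"slide":[0,0,0.5],"angular":[0,0,0],"fingers":2.5},{"slide":[0,0,0.5],"angular":[0,0,0],"fingers":2.5},{"slide":[0,0,0.5],"angular":[0,0,0],"fingers":2.5},{"slide":[0,0,1],"angular":[0,0,0],"fingers":2.5},{"slide":[0,0,1],"angular":[0,0,0],"fingers":2.5},{"slide":[0,0,1.5],"angular":[0,0,0],"fingers":2.5},{"slide":[0,0,2],"angular":[0,0,0],"fingers":2.5},{"slide":[0,0,2],"angular":[0,0,0],"fingers":2.5},{"slide":[0,0,2],"angular":[0,0,0],"fingers":2.5},{"slide":[0,0,0],"angular":[0,0,0],"fingers":2.5}]'; python3 -c "
from h import *
p,d=snap('side','s1'); cv2.imwrite('pics/s1c.png',cv2.resize(p[40:240,200:420],None,fx=2.6,fy=2.6)[:,:,::-1])"
```

```text
time_s: 4.0
eef_pos: [415.2, 331.9, 239.3]
tcp_rot: [3.136, 0.0, 2.216]
force: [-0.2, -0.3, -0.3]
finger_gap: 34.0
finger_force: 30.0
```

View pics/s1c.png

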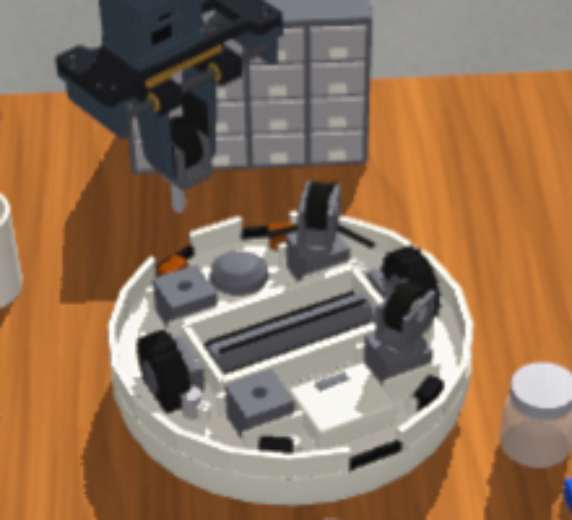

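The castor is drawn and held at (190,150) in the crop, with two more still in the cleaner. I'll carry it to the basket.

```bash
python3 -m pendant '[{"slide":[1.53,-3.59,0],"angular":[0,0,-3.7],"fingers":2.5},{"slide":[1.53,-3.59,0],"angular":[0,0,-3.7],"fingers":2.5},{"slide":[1.53,-3.59,0],"angular":[0,0,-3.7],"fingers":2.5},{"slide":[1.53,-3.59,0],"angular":[0,0,-3.7],"fingers":2.5},{"slide":[1.53,-3.59,0],"angular":[0,0,-3.7],"fingers":2.5},{"slide":[1.53,-3.59,0],"angular":[0,0,-3.7],"fingers":2.5},{"slide":[1.53,-3.59,0],"angular":[0,0,-3.7],"fingers":2.5},{"slide":[1.53,-3.59,0],"angular":[0,0,-3.7],"fingers":2.5},{"slide":[1.53,-3.59,0],"angular":[0,0,-3.7],"fingers":2.5},{"slide":[1.53,-3.59,0],"angular":[0,0,-3.7],"fingers":2.5},{"slide":[0,0,0],"angular":[0,0,0],"fingers":2.5},{"slide":[0,0,-3],"angular":[0,0,0],"fingers":2.5},{"slide":[0,0,-3],"angular":[0,0,0],"fingers":2.5},{"slide":[0,0,-3],"angular":[0,0,0],"fingers":2.5},{"slide":[0,0,0],"angular":[0,0,0],"fingers":2.5},{"slide":[0,0,0],"angular":[0,0,0],"fingers":2.5}]'
```

```text
time_s: 5.65
eef_pos: [566.8, -27.2, 145.7]
tcp_rot: [-3.14, -0.0, 1.57]
force: [1.2, -0.2, -1.3]
finger_gap: 34.0
finger_force: 30.0
```

```bash
python3 -m pendant '[{"slide":[0,0,-2.5],"angular":[0,0,0],"fingers":2.5},{"slide":[0,0,-2.5],"angular":[0,0,0],"fingers":2.5},{"slide":[0,0,-1.7],"angular":[0,0,0],"fingers":2.5},{"slide":[0,0,-1],"angular":[0,0,0],"fingers":2.5},{"slide":[0,0,0],"angular":[0,0,0],"fingers":2.5},{"slide":[0,0,0],"angular":[0,0,0],"fingers":4.6},{"slide":[0,0,0],"angular":[0,0,0],"fingers":4.6},{"slide":[0,0,0],"angular":[0,0,0],"fingers":4.6},{"slide":[0,0,0],"angular":[0,0,0],"fingers":4.6},{"slide":[0,0,0],"angular":[0,0,0],"fingers":4.6},{"slide":[0,0,0.5],"angular":[0,0,0],"fingers":4.6},{"slide":[0,0,1.5],"angular":[0,0,0],"fingers":4.6},{"slide":[0,0,3],"angular":[0,0,0],"fingers":4.6},{"slide":[0,0,4],"angular":[0,0,0],"fingers":4.6},{"slide":[0,0,4],"angular":[0,0,0],"fingers":6.2},{"slide":[0,0,4],"angular":[0,0,0],"fingers":6.2},{"slide":[0,0,0],"angular":[0,0,0],"fingers":6.2}]'; python3 -c "
from h import *
p,d=snap('side','s2'); cv2.imwrite('pics/s2c.png',cv2.resize(p[180:380,240:440],None,fx=2.6,fy=2.6)[:,:,::-1])"
```

```text
time_s: 7.35
eef_pos: [570.5, -27.9, 245.7]
tcp_rot: [3.129, 0.001, 1.57]
force: [0.2, -0.0, -0.1]
finger_gap: 61.9
finger_force: 0.0
```

View pics/s2c.png

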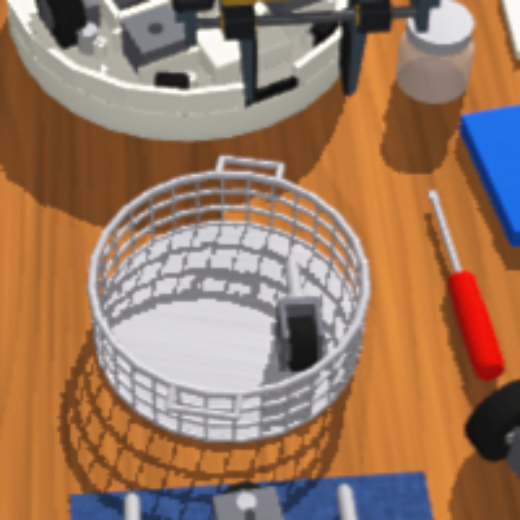

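The castor lies flat on the basket floor at (298,325), as planned. Next is castor A.

```bash
python3 -m pendant '[{"slide":[0.36,2.8,0],"angular":[0,0,-4],"fingers":6.2},{"slide":[0.36,2.8,0],"angular":[0,0,-4],"fingers":6.2},{"slide":[0.36,2.8,0],"angular":[0,0,-4],"fingers":6.2},{"slide":[0.36,2.8,0],"angular":[0,0,-4],"fingers":6.2},{"slide":[0.36,2.8,0],"angular":[0,0,-4],"fingers":6.2},{"slide":[0.36,2.8,0],"angular":[0,0,-4],"fingers":6.2},{"slide":[0.36,2.8,0],"angular":[0,0,-4],"fingers":6.2},{"slide":[0.36,2.8,0],"angular":[0,0,-4],"fingers":6.2},{"slide":[0.36,2.8,0],"angular":[0,0,-4],"fingers":6.2},{"slide":[0.36,2.8,0],"angular":[0,0,-4],"fingers":6.2},{"slide":[0,0,0],"angular":[0,0,0],"fingers":6.2},{"slide":[0,0,-3],"angular":[0,0,0],"fingers":6.2},{"slide":[0,0,-3],"angular":[0,0,0],"fingers":6.2},{"slide":[0,0,0],"angular":[0,0,0],"fingers":6.2},{"slide":[0,0,0],"angular":[0,0,0],"fingers":6.2}]'
```

```text
time_s: 8.9
eef_pos: [603.0, 251.6, 178.4]
tcp_rot: [-3.141, 0.002, 0.872]
force: [0.8, 0.5, 0.2]
finger_gap: 62.0
finger_force: 0.0
```

Move +3 mm in x and +1 mm in y, down 67 mm, then grip.

```bash
python3 -m pendant '[{"slide":[0.3,0.1,-1.5],"angular":[0,0,0],"fingers":6.2},{"slide":[0,0,-2],"angular":[0,0,0],"fingers":6.2},{"slide":[0,0,-2],"angular":[0,0,0],"fingers":6.2},{"slide":[0,0,-1.2],"angular":[0,0,0],"fingers":6.2},{"slide":[0,0,0],"angular":[0,0,0],"fingers":6.2},{"slide":[0,0,0],"angular":[0,0,0],"fingers":3},{"slide":[0,0,0],"angular":[0,0,0],"fingers":2.5},{"slide":[0,0,0],"angular":[0,0,0],"fingers":2.5},{"slide":[0,0,0],"angular":[0,0,0],"fingers":2.5},{"slide":[0,0,0],"angular":[0,0,0],"fingers":2.5},{"slide":[0,0,0],"angular":[0,0,0],"fingers":2.5}]'
```

```text
time_s: 10.0
eef_pos: [606.8, 253.5, 112.8]
tcp_rot: [3.141, -0.001, 0.872]
force: [0.2, -0.2, 4.2]
finger_gap: 33.9
finger_force: 30.0
```

```bash
python3 -m pendant '[{"slide":[0,0,0.5],"angular":[0,0,0],"fingers":2.5},{"slide":[0,0,0.5],"angular":[0,0,0],"fingers":2.5},{"slide":[0,0,0.5],"angular":[0,0,0],"fingers":2.5},{"slide":[0,0,0.5],"angular":[0,0,0],"fingers":2.5},{"slide":[0,0,0.5],"angular":[0,0,0],"fingers":2.5},{"slide":[0,0,0.5],"angular":[0,0,0],"fingers":2.5},{"slide":[0,0,1],"angular":[0,0,0],"fingers":2.5},{"slide":[0,0,1],"angular":[0,0,0],"fingers":2.5},{"slide":[0,0,1.5],"angular":[0,0,0],"fingers":2.5},{"slide":[0,0,2],"angular":[0,0,0],"fingers":2.5},{"slide":[0,0,2],"angular":[0,0,0],"fingers":2.5},{"slide":[0,0,2],"angular":[0,0,0],"fingers":2.5},{"slide":[0,0,0],"angular":[0,0,0],"fingers":2.5}]'
```

```text
time_s: 11.3
eef_pos: [607.8, 253.8, 241.1]
tcp_rot: [3.138, -0.006, 0.872]
force: [0.4, 0.3, 0.6]
finger_gap: 33.7
finger_force: 30.0
```

```bash
python3 -m pendant '[{"slide":[-1.5,-3.01,0],"angular":[0,0,-2],"fingers":2.5},{"slide":[-1.5,-3.01,0],"angular":[0,0,-2],"fingers":2.5},{"slide":[-1.5,-3.01,0],"angular":[0,0,-2],"fingers":2.5},{"slide":[-1.5,-3.01,0],"angular":[0,0,-2],"fingers":2.5},{"slide":[-1.5,-3.01,0],"angular":[0,0,-2],"fingers":2.5},{"slide":[-1.5,-3.01,0],"angular":[0,0,-2],"fingers":2.5},{"slide":[-1.5,-3.01,0],"angular":[0,0,-2],"fingers":2.5},{"slide":[-1.5,-3.01,0],"angular":[0,0,-2],"fingers":2.5},{"slide":[-1.5,-3.01,0],"angular":[0,0,-2],"fingers":2.5},{"slide":[-1.5,-3.01,0],"angular":[0,0,-2],"fingers":2.5},{"slide":[0,0,0],"angular":[0,0,0],"fingers":2.5},{"slide":[0,0,-3],"angular":[0,0,0],"fingers":2.5},{"slide":[0,0,-3],"angular":[0,0,0],"fingers":2.5},{"slide":[0,0,-3],"angular":[0,0,0],"fingers":2.5},{"slide":[0,0,0],"angular":[0,0,0],"fingers":2.5},{"slide":[0,0,0],"angular":[0,0,0],"fingers":2.5}]'
```

```text
time_s: 12.9
eef_pos: [456.6, -47.3, 147.1]
tcp_rot: [-3.141, 0.0, 0.523]
force: [-0.0, 0.3, 0.1]
finger_gap: 34.0
finger_force: 30.0
```

```bash
python3 -m pendant '[{"slide":[0,0,-2.5],"angular":[0,0,0],"fingers":2.5},{"slide":[0,0,-2.5],"angular":[0,0,0],"fingers":2.5},{"slide":[0,0,-1.9],"angular":[0,0,0],"fingers":2.5},{"slide":[0,0,-1],"angular":[0,0,0],"fingers":2.5},{"slide":[0,0,0],"angular":[0,0,0],"fingers":2.5},{"slide":[0,0,0],"angular":[0,0,0],"fingers":4.6},{"slide":[0,0,0],"angular":[0,0,0],"fingers":4.6},{"slide":[0,0,0],"angular":[0,0,0],"fingers":4.6},{"slide":[0,0,0],"angular":[0,0,0],"fingers":4.6},{"slide":[0,0,0],"angular":[0,0,0],"fingers":4.6},{"slide":[0,0,0.5],"angular":[0,0,0],"fingers":4.6},{"slide":[0,0,1.5],"angular":[0,0,0],"fingers":4.6},{"slide":[0,0,3],"angular":[0,0,0],"fingers":4.6},{"slide":[0,0,4],"angular":[0,0,0],"fingers":4.6},{"slide":[0,0,4],"angular":[0,0,0],"fingers":6.2},{"slide":[0,0,4],"angular":[0,0,0],"fingers":6.2},{"slide":[0,0,0],"angular":[0,0,0],"fingers":6.2}]'; python3 - <<'E'
from fit import *
snap('top','top3');snap('side','side3')
import fit
upright(3,[np.array([538,393.])])
p=np.load('/tmp/side3.npz')['p'];cv2.imwrite('pics/s3c.png',cv2.resize(p[60:380,220:440],None,fx=1.8,fy=1.8)[:,:,::-1])
E
```

```text
time_s: 14.6
eef_pos: [459.6, -48.1, 243.8]
tcp_rot: [3.134, -0.01, 0.523]
force: [0.3, 0.9, 0.5]
finger_gap: 61.9
finger_force: 0.0
[538. 393.] 611 [(np.float64(1.5097061562104561), np.float64(78.0), 0, 2), (np.float64(1.511102035004972), np.float64(77.0), 0, 2), (np.float64(1.5136702393634518), np.float64(79.0), 0, 2)]
```

View pics/s3c.png

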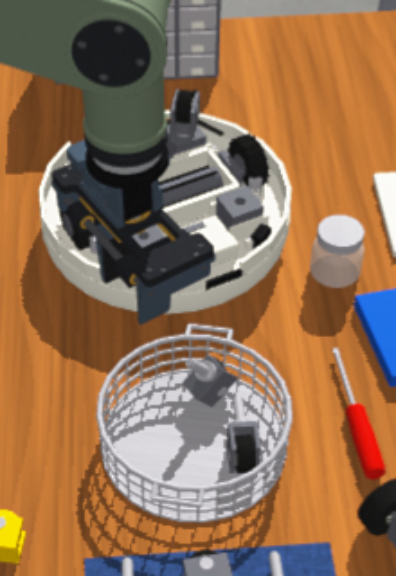

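The second castor is in the basket at (210,372), with its stem tilted up. B is unmoved.

```bash
python3 -m pendant '[{"slide":[0.67,3.75,0],"angular":[0,0,3.8],"fingers":6.2},{"slide":[0.67,3.75,0],"angular":[0,0,3.8],"fingers":6.2},{"slide":[0.67,3.75,0],"angular":[0,0,3.8],"fingers":6.2},{"slide":[0.67,3.75,0],"angular":[0,0,3.8],"fingers":6.2},{"slide":[0.67,3.75,0],"angular":[0,0,3.8],"fingers":6.2},{"slide":[0.67,3.75,0],"angular":[0,0,3.8],"fingers":6.2},{"slide":[0.67,3.75,0],"angular":[0,0,3.8],"fingers":6.2},{"slide":[0.67,3.75,0],"angular":[0,0,3.8],"fingers":6.2},{"slide":[0.67,3.75,0],"angular":[0,0,3.8],"fingers":6.2},{"slide":[0.67,3.75,0],"angular":[0,0,3.8],"fingers":6.2},{"slide":[0.67,3.75,0],"angular":[0,0,3.8],"fingers":6.2},{"slide":[0.67,3.75,0],"angular":[0,0,3.8],"fingers":6.2},{"slide":[0,0,0],"angular":[0,0,0],"fingers":6.2},{"slide":[0,0,-3],"angular":[0,0,0],"fingers":6.2},{"slide":[0,0,-3],"angular":[0,0,0],"fingers":6.2},{"slide":[0,0,0],"angular":[0,0,0],"fingers":6.2},{"slide":[0,0,0],"angular":[0,0,0],"fingers":6.2}]'
```

```text
time_s: 16.4
eef_pos: [536.4, 401.4, 177.1]
tcp_rot: [-3.14, 0.002, 1.318]
force: [0.6, -0.1, -0.1]
finger_gap: 62.2
finger_force: 0.0
```

```bash
python3 -m pendant '[{"slide":[0.3,0,-1.5],"angular":[0,0,0],"fingers":6.2},{"slide":[0,0,-2],"angular":[0,0,0],"fingers":6.2},{"slide":[0,0,-2],"angular":[0,0,0],"fingers":6.2},{"slide":[0,0,-1.1],"angular":[0,0,0],"fingers":6.2},{"slide":[0,0,0],"angular":[0,0,0],"fingers":6.2},{"slide":[0,0,0],"angular":[0,0,0],"fingers":3},{"slide":[0,0,0],"angular":[0,0,0],"fingers":2.5},{"slide":[0,0,0],"angular":[0,0,0],"fingers":2.5},{"slide":[0,0,0],"angular":[0,0,0],"fingers":2.5},{"slide":[0,0,0],"angular":[0,0,0],"fingers":2.5},{"slide":[0,0,0],"angular":[0,0,0],"fingers":2.5}]'
```

```text
time_s: 17.5
eef_pos: [540.1, 402.5, 112.9]
tcp_rot: [3.14, -0.001, 1.318]
force: [-0.5, 0.0, 4.2]
finger_gap: 33.9
finger_force: 29.8
```

```bash
python3 -m pendant '[{"slide":[0,0,0.5],"angular":[0,0,0],"fingers":2.5},{"slide":[0,0,0.5],"angular":[0,0,0],"fingers":2.5},{"slide":[0,0,0.5],"angular":[0,0,0],"fingers":2.5},{"slide":[0,0,0.5],"angular":[0,0,0],"fingers":2.5},{"slide":[0,0,0.5],"angular":[0,0,0],"fingers":2.5},{"slide":[0,0,0.5],"angular":[0,0,0],"fingers":2.5},{"slide":[0,0,1],"angular":[0,0,0],"fingers":2.5},{"slide":[0,0,1],"angular":[0,0,0],"fingers":2.5},{"slide":[0,0,1.5],"angular":[0,0,0],"fingers":2.5},{"slide":[0,0,2],"angular":[0,0,0],"fingers":2.5},{"slide":[0,0,2],"angular":[0,0,0],"fingers":2.5},{"slide":[0,0,2],"angular":[0,0,0],"fingers":2.5},{"slide":[0,0,0],"angular":[0,0,0],"fingers":2.5}]'; python3 -c "
from h import *
p,d=snap('top','top4');snap('side','side4')
cv2.imwrite('pics/t4c.png',cv2.resize(p[165:325,125:520],None,fx=2,fy=2,interpolation=2)[:,:,::-1])"
```

```text
time_s: 18.8
eef_pos: [540.9, 403.2, 241.2]
tcp_rot: [3.137, -0.005, 1.318]
force: [-0.8, -0.0, -0.1]
finger_gap: 34.3
finger_force: 29.8
```

View pics/t4c.png

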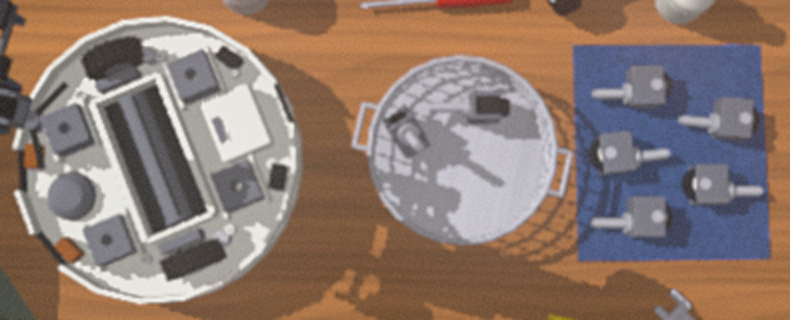

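Castor 2 leans in the basket's upper left, at crop pixel (405,130). The third castor is held, and all four sleeves are now empty. I'll take the third to the free lower right part.

```bash
python3 -m pendant '[{"slide":[-0.09,-3.83,0],"angular":[0,0,5.3],"fingers":2.5},{"slide":[-0.09,-3.83,0],"angular":[0,0,5.3],"fingers":2.5},{"slide":[-0.09,-3.83,0],"angular":[0,0,5.3],"fingers":2.5},{"slide":[-0.09,-3.83,0],"angular":[0,0,5.3],"fingers":2.5},{"slide":[-0.09,-3.83,0],"angular":[0,0,5.3],"fingers":2.5},{"slide":[-0.09,-3.83,0],"angular":[0,0,5.3],"fingers":2.5},{"slide":[-0.09,-3.83,0],"angular":[0,0,5.3],"fingers":2.5},{"slide":[-0.09,-3.83,0],"angular":[0,0,5.3],"fingers":2.5},{"slide":[-0.09,-3.83,0],"angular":[0,0,5.3],"fingers":2.5},{"slide":[-0.09,-3.83,0],"angular":[0,0,5.3],"fingers":2.5},{"slide":[-0.09,-3.83,0],"angular":[0,0,5.3],"fingers":2.5},{"slide":[-0.09,-3.83,0],"angular":[0,0,5.3],"fingers":2.5},{"slide":[-0.09,-3.83,0],"angular":[0,0,5.3],"fingers":2.5},{"slide":[-0.09,-3.83,0],"angular":[0,0,5.3],"fingers":2.5},{"slide":[0,0,0],"angular":[0,0,0],"fingers":2.5},{"slide":[0,0,-3],"angular":[0,0,0],"fingers":2.5},{"slide":[0,0,-3],"angular":[0,0,0],"fingers":2.5},{"slide":[0,0,-3],"angular":[0,0,0],"fingers":2.5},{"slide":[0,0,0],"angular":[0,0,0],"fingers":2.5},{"slide":[0,0,0],"angular":[0,0,0],"fingers":2.5}]'
```

```text
time_s: 20.9
eef_pos: [526.9, -133.3, 146.7]
tcp_rot: [-3.141, -0.002, 2.614]
force: [0.7, -0.9, -0.4]
finger_gap: 33.7
finger_force: 29.8
```

```bash
python3 -m pendant '[{"slide":[0,0,-2.5],"angular":[0,0,0],"fingers":2.5},{"slide":[0,0,-2.5],"angular":[0,0,0],"fingers":2.5},{"slide":[0,0,-2],"angular":[0,0,0],"fingers":2.5},{"slide":[0,0,-1],"angular":[0,0,0],"fingers":2.5},{"slide":[0,0,0],"angular":[0,0,0],"fingers":2.5},{"slide":[0,0,0],"angular":[0,0,0],"fingers":4.6},{"slide":[0,0,0],"angular":[0,0,0],"fingers":4.6},{"slide":[0,0,0],"angular":[0,0,0],"fingers":4.6},{"slide":[0,0,0],"angular":[0,0,0],"fingers":4.6},{"slide":[0,0,0],"angular":[0,0,0],"fingers":4.6},{"slide":[0,0,0.5],"angular":[0,0,0],"fingers":4.6},{"slide":[0,0,1.5],"angular":[0,0,0],"fingers":4.6},{"slide":[0,0,3],"angular":[0,0,0],"fingers":4.6},{"slide":[0,0,4],"angular":[0,0,0],"fingers":4.6},{"slide":[0,0,4],"angular":[0,0,0],"fingers":6.2},{"slide":[0,0,4],"angular":[0,0,0],"fingers":6.2},{"slide":[-4,4,0],"angular":[0,0,0],"fingers":7},{"slide":[-4,4,0],"angular":[0,0,0],"fingers":7},{"slide":[-4,4,0],"angular":[0,0,0],"fingers":7},{"slide":[0,0,0],"angular":[0,0,0],"fingers":7}]'
cat > loose.py <<'E'
from h import *
import sys
def loose(tag):
    for nm in('top','side'):
        Q=cloud(nm,np.load(f'/tmp/{nm}{tag}.npz')['d'])
        R=((Q[...,0]>400)&(Q[...,0]<660)&(Q[...,1]<-180)&(Q[...,1]>-460))
        m=(R&(Q[...,2]>22)&(Q[...,2]<45)).astype(np.uint8)
        n,l,st,ce=cv2.connectedComponentsWithStats(m)
        for i in range(1,n):
            P=Q[l==i]
            if st[i,4]<150 : continue
            h=P[P[:,2]>30]; r=cv2.minAreaRect(h[:,:2].astype(np.float32))
            c0=h[:,:2].mean(0)
            near=Q[R&(Q[...,2]>13)&(Q[...,2]<23)]; d=near[:,:2]-c0; k=np.hypot(*d.T); s=near[(k>35)&(k<62)]
            s=s[:,:2].mean(0)-c0 if len(s) else np.zeros(2)
            print(nm,ce[i].round(),st[i,4],'body',np.round(r[0],1),np.round(r[1],1),round(r[2],1),'ztop',np.median(h[:,2]).round(1),'stem dir',np.degrees(np.arctan2(s[1],s[0])).round(1),np.hypot(*s).round())
E
python3 - <<'E'
from loose import *
snap('top','top5');snap('side','side5')
loose(5)
p=np.load('/tmp/top5.npz')['p'];cv2.imwrite('pics/t5c.png',cv2.resize(p[180:305,295:520],None,fx=3.4,fy=3.4,interpolation=2)[:,:,::-1])
E
```

```text
time_s: 22.9
eef_pos: [416.5, -25.1, 237.4]
tcp_rot: [3.141, -0.003, 2.617]
force: [0.7, -0.5, 0.6]
finger_gap: 70.1
finger_force: 0.0
top [446. 208.] 446 body [ 601.3 -297. ] [47.6 55.5] 1.1 ztop 36.0 stem dir 130.5 29.0
top [490. 224.] 466 body [ 562.8 -405. ] [55.8 48.4] 82.2 ztop 35.9 stem dir 94.7 46.0
top [435. 241.] 482 body [ 519.1 -253.6] [48.2 56.9] 7.2 ztop 36.0 stem dir -105.2 43.0
top [481. 257.] 466 body [ 482.4 -377.9] [46.3 73.7] 0.2 ztop 35.6 stem dir -89.4 35.0
top [446. 273.] 462 body [ 443.6 -293.8] [45.7 53.4] 0.1 ztop 36.1 stem dir 72.6 19.0
side [335. 382.] 740 body [ 521.4 -272.2] [47.9 87.1] 7.2 ztop 36.2 stem dir -92.1 50.0
side [380. 394.] 777 body [ 601.5 -298.4] [57.6 57.8] 62.4 ztop 36.5 stem dir 115.0 40.0
side [294. 398.] 770 body [ 442.9 -289.9] [75.3 47.8] 88.7 ztop 36.1 stem dir 80.6 44.0
side [366. 453.] 929 body [ 563.  -408.2] [56.8 48.2] 84.3 ztop 35.8 stem dir 109.4 43.0
side [318. 442.] 898 body [ 482.5 -386. ] [47.9 86.4] 0.1 ztop 35.8 stem dir -152.3 17.0
```

View pics/t5c.png

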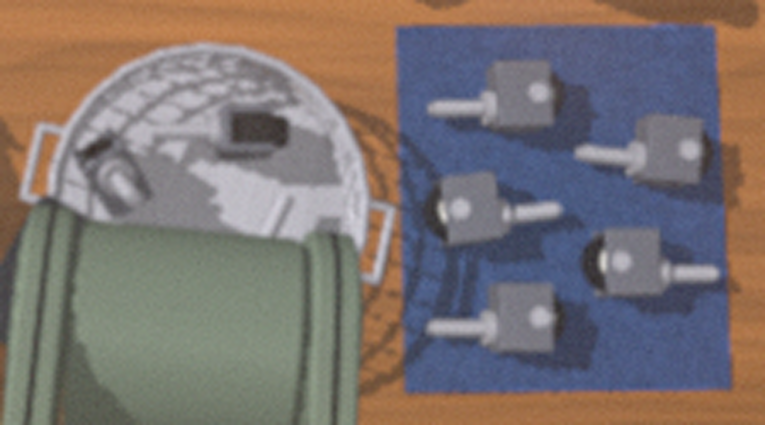

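Five grey castors on the mat, in the crop: (521,96), (670,150), (470,209), (630,262) and (522,317). None has been displaced and all are alike, so any three will do. I'll take the three nearest the basket: P (470,209), Q (522,317) and R (521,96). The yellow one is off the mat.

```bash
python3 - <<'E'
from h import *
for n,u,v in(('P',470,209),('Q',522,317.5),('R',521.5,96)):
    print(n,atz('top',295+u/3.4,180+v/3.4,37))
E
python3 -m pendant '[{"slide":[1.02,-2.31,0],"angular":[0,0,-5.3],"fingers":7},{"slide":[1.02,-2.31,0],"angular":[0,0,-5.3],"fingers":7},{"slide":[1.02,-2.31,0],"angular":[0,0,-5.3],"fingers":7},{"slide":[1.02,-2.31,0],"angular":[0,0,-5.3],"fingers":7},{"slide":[1.02,-2.31,0],"angular":[0,0,-5.3],"fingers":7},{"slide":[1.02,-2.31,0],"angular":[0,0,-5.3],"fingers":7},{"slide":[1.02,-2.31,0],"angular":[0,0,-5.3],"fingers":7},{"slide":[1.02,-2.31,0],"angular":[0,0,-5.3],"fingers":7},{"slide":[1.02,-2.31,0],"angular":[0,0,-5.3],"fingers":7},{"slide":[1.02,-2.31,0],"angular":[0,0,-5.3],"fingers":7},{"slide":[0,0,-4],"angular":[0,0,0],"fingers":7},{"slide":[0,0,-4],"angular":[0,0,0],"fingers":7},{"slide":[0,0,-4],"angular":[0,0,0],"fingers":7},{"slide":[0,0,0],"angular":[0,0,0],"fingers":7},{"slide":[0,0,0],"angular":[0,0,0],"fingers":7}]'
python3 - <<'E'
from h import *
snap('top','top6');snap('side','side6')
a=np.load('/tmp/top6.npz')['p'][180:300,295:420];b=np.load('/tmp/side6.npz')['p'][235:355,265:390]
cv2.imwrite('pics/b6.png',cv2.resize(np.hstack([a,b]),None,fx=3.2,fy=3.2,interpolation=2)[:,:,::-1])
E
```

```text
P [ 517.82673961 -255.5548552    37.        ]
Q [ 441.3743591  -291.13987409   37.        ]
R [ 599.06871207 -294.15624045   37.        ]
time_s: 24.5
eef_pos: [523.8, -260.1, 117.0]
tcp_rot: [-3.141, 0.0, 1.688]
force: [0.2, -0.3, -0.1]
finger_gap: 69.9
finger_force: 0.0
```

View pics/b6.png

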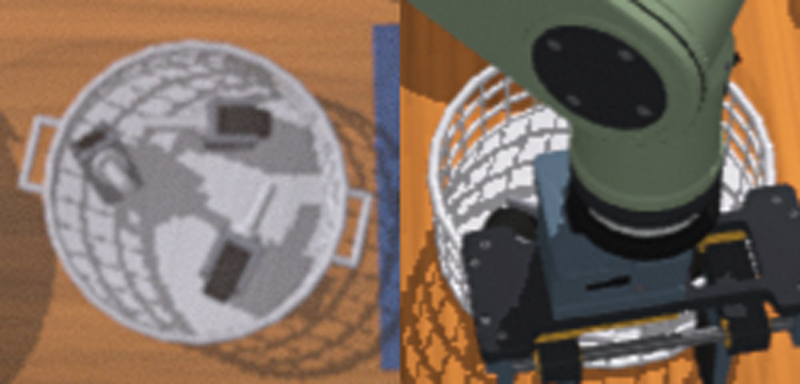

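Three castors are in the basket: crop (240,120), (105,165) and (235,255). The lower left is free. Q has its stem towards +y, so it suits that space and goes first.

```bash
python3 -m pendant '[{"slide":[-2,-0.8,0],"angular":[0,0,-3.3],"fingers":7},{"slide":[-2,-0.8,0],"angular":[0,0,-3.3],"fingers":7},{"slide":[-2,-0.8,0],"angular":[0,0,0],"fingers":7},{"slide":[-2.1,-0.8,0],"angular":[0,0,0],"fingers":7},{"slide":[0,0,-3],"angular":[0,0,0],"fingers":7},{"slide":[0,0,-2],"angular":[0,0,0],"fingers":7},{"slide":[0,0,0],"angular":[0,0,0],"fingers":7},{"slide":[0,0,0],"angular":[0,0,0],"fingers":7}]'
python3 - <<'E'
from h import *
H=np.zeros((24,24))
Q=cloud('top',np.load('/tmp/top6.npz')['d']).reshape(-1,3)
i=((Q[:,:2]-[398,-189])/10).astype(float)
m=(i>=0).all(1)&(i<24).all(1)&(Q[:,2]<120)&(np.hypot(Q[:,0]-518,Q[:,1]+69)<98)
for (a,b),z in zip(i[m].astype(int),Q[m,2]): H[a,b]=max(H[a,b],z)
print('rows x from 633 down; cols y from +46 down')
for a in range(23,-1,-1): print(398+a*10+5,' '.join('%3d'%H[a,b] for b in range(23,-1,-1)))
E
```

```text
time_s: 25.4
eef_pos: [443.5, -291.8, 68.9]
tcp_rot: [3.139, 0.002, 1.573]
force: [-0.7, 0.7, -0.3]
finger_gap: 69.7
finger_force: 0.0
rows x from 633 down; cols y from +46 down
633   0   0   0   0   0   0   0   0   0   0   0   0   0   0   0   0   0   0   0   0   0   0   0   0
623   0   0   0   0   0   0   0   0   0   0   0   0   0   0   0   0   0   0   0   0   0   0   0   0
613   0   0   0   0   0   0   0   0   6   8   6   5   9   6   8   4   0   0   0   0   0   0   0   0
603   0   0   0   0   0   0   3   6   6   6   7   8   8   5   5   9   6   5   0   0   0   0   0   0
593   0   0   0   0   0   7   6   5   8   8   6   8   6  52  52  51  53   8   5   0   0   0   0   0
583   0   0   0   0   5   7   7   8  36  37  39  38  54  55  55  52  52  42   6   5   0   0   0   0
573   0   0   0   2  33  41   7   5  43  43  43  42  54  54  48  53  52  42   7   4   5   0   0   0
563   0   0   0  39  44  62  57   6  41   6   8  42  53  54  53  55  51  44   7   8   6   0   0   0
553   0   0  44  50  61  65  64   8   8   7   5   6  51  52  55  52  52   6   8   7   6   3   0   0
543   0   0  43  65  6
[... 777 characters left out ...]

463   0   0   0   1   6   8   6   6   9   8   5   7  51  52  52  53  52   6   6   7   4   0   0   0
453   0   0   0   0   6   7   5   7   7   5   6   6  55  51  51  53   7   5   6   8   0   0   0   0
443   0   0   0   0   0   6   6   6   6   7   5   6  39  47  44  47   4   6   8   0   0   0   0   0
433   0   0   0   0   0   0   7   6   5   7   6   5   6   7   5   5   6   6   0   0   0   0   0   0
423   0   0   0   0   0   0   0   0   3   7   8   7   7   8   8   5   0   0   0   0   0   0   0   0
413   0   0   0   0   0   0   0   0   0   0   0   0   0   0   0   0   0   0   0   0   0   0   0   0
403   0   0   0   0   0   0   0   0   0   0   0   0   0   0   0   0   0   0   0   0   0   0   0   0
```

```bash
python3 -m pendant '[{"slide":[0,0,-2],"angular":[0,0,0],"fingers":7},{"slide":[0,0,-2],"angular":[0,0,0],"fingers":7},{"slide":[0,0,-1.3],"angular":[0,0,0],"fingers":7},{"slide":[0,0,-0.6],"angular":[0,0,0],"fingers":7},{"slide":[0,0,0],"angular":[0,0,0],"fingers":7},{"slide":[0,0,0],"angular":[0,0,0],"fingers":4},{"slide":[0,0,0],"angular":[0,0,0],"fingers":4},{"slide":[0,0,0],"angular":[0,0,0],"fingers":4},{"slide":[0,0,0],"angular":[0,0,0],"fingers":4},{"slide":[0,0,0],"angular":[0,0,0],"fingers":4},{"slide":[0,0,0],"angular":[0,0,0],"fingers":4}]'
```

```text
time_s: 26.5
eef_pos: [442.6, -291.2, 8.7]
tcp_rot: [3.14, 0.001, 1.573]
force: [0.1, 0.8, 6.3]
finger_gap: 47.8
finger_force: 29.9
```

```bash
python3 -m pendant '[{"slide":[0,0,2],"angular":[0,0,0],"fingers":4},{"slide":[0,0,4],"angular":[0,0,0],"fingers":4},{"slide":[0,0,4],"angular":[0,0,0],"fingers":4},{"slide":[0,0,4],"angular":[0,0,0],"fingers":4},{"slide":[0.32,3.11,0],"angular":[0,0,0],"fingers":4},{"slide":[0.32,3.11,0],"angular":[0,0,0],"fingers":4},{"slide":[0.32,3.11,0],"angular":[0,0,0],"fingers":4},{"slide":[0.32,3.11,0],"angular":[0,0,0],"fingers":4},{"slide":[0.32,3.11,0],"angular":[0,0,0],"fingers":4},{"slide":[0.32,3.11,0],"angular":[0,0,0],"fingers":4},{"slide":[0.32,3.11,0],"angular":[0,0,0],"fingers":4},{"slide":[0.32,3.11,0],"angular":[0,0,0],"fingers":4},{"slide":[0,0,0],"angular":[0,0,0],"fingers":4},{"slide":[0,0,-3],"angular":[0,0,0],"fingers":4},{"slide":[0,0,-3],"angular":[0,0,0],"fingers":4},{"slide":[0,0,0],"angular":[0,0,0],"fingers":4},{"slide":[0,0,0],"angular":[0,0,0],"fingers":4}]'
```

```text
time_s: 28.2
eef_pos: [467.6, -42.6, 88.0]
tcp_rot: [-3.141, 0.0, 1.573]
force: [-0.0, -0.1, -1.7]
finger_gap: 47.9
finger_force: 29.9
```

```bash
python3 -m pendant '[{"slide":[0,0,-1.5],"angular":[0,0,0],"fingers":4},{"slide":[0,0,-1.5],"angular":[0,0,0],"fingers":4},{"slide":[0,0,-1.2],"angular":[0,0,0],"fingers":4},{"slide":[0,0,-1],"angular":[0,0,0],"fingers":4},{"slide":[0,0,-0.5],"angular":[0,0,0],"fingers":4},{"slide":[0,0,0],"angular":[0,0,0],"fingers":4}]'
```

```text
time_s: 28.8
eef_pos: [470.0, -42.0, 33.8]
tcp_rot: [3.137, -0.001, 1.572]
force: [-1.7, 4.2, 9.2]
finger_gap: 48.0
finger_force: 30.0
```

```bash
python3 -m pendant '[{"slide":[0,0,0],"angular":[0,0,0],"fingers":5.4},{"slide":[0,0,0],"angular":[0,0,0],"fingers":5.4},{"slide":[0,0,0],"angular":[0,0,0],"fingers":5.4},{"slide":[0,0,0],"angular":[0,0,0],"fingers":5.4},{"slide":[0,0,1],"angular":[0,0,0],"fingers":5.4},{"slide":[0,0,2],"angular":[0,0,0],"fingers":5.4},{"slide":[0,0,3],"angular":[0,0,0],"fingers":5.4},{"slide":[0,0,4],"angular":[0,0,0],"fingers":5.4},{"slide":[0,0,4],"angular":[0,0,0],"fingers":7},{"slide":[0.6,-2.9,0],"angular":[0,0,0],"fingers":7},{"slide":[0.6,-2.9,0],"angular":[0,0,0],"fingers":7},{"slide":[0.6,-2.9,0],"angular":[0,0,1.7],"fingers":7},{"slide":[0.6,-2.9,0],"angular":[0,0,1.7],"fingers":7},{"slide":[0.6,-2.9,0],"angular":[0,0,1.7],"fingers":7},{"slide":[0.6,-2.9,0],"angular":[0,0,1.7],"fingers":7},{"slide":[0.6,-2.9,0],"angular":[0,0,0],"fingers":7},{"slide":[0.6,-1.2,0],"angular":[0,0,0],"fingers":7},{"slide":[0,0,0],"angular":[0,0,0],"fingers":7},{"slide":[0,0,0],"angular":[0,0,0],"fingers":7}]'
cat > bk.py <<'E'
from h import *
from loose import loose
def bk(t):
    snap('top','top%s'%t);snap('side','side%s'%t)
    a=np.load(f'/tmp/top{t}.npz')['p'][180:300,295:515]
    cv2.imwrite(f'pics/b{t}.png',cv2.resize(a,None,fx=3.4,fy=3.4,interpolation=2)[:,:,::-1])
    loose(t)
    H=np.zeros((24,24))
    Q=cloud('top',np.load(f'/tmp/top{t}.npz')['d']).reshape(-1,3)
    i=(Q[:,:2]-[398,-189])/10
    m=(i>=0).all(1)&(i<24).all(1)&(Q[:,2]<120)&(np.hypot(Q[:,0]-518,Q[:,1]+69)<98)
    for (a,b),z in zip(i[m].astype(int),Q[m,2]): H[a,b]=max(H[a,b],z)
    for a in range(21,1,-1): print(398+a*10+5,' '.join('%3d'%H[a,b] for b in range(23,-1,-1)))
E
python3 -c "
from bk import *
bk(7)"
```

```text
time_s: 30.7
eef_pos: [515.4, -256.1, 170.9]
tcp_rot: [-3.141, -0.001, 1.692]
force: [-0.6, 0.7, 0.1]
finger_gap: 70.1
finger_force: 0.0
top [432. 241.] 423 body [ 518.9 -253.8] [47.6 57.9] 7.0 ztop 36.2 stem dir 0.0 0.0
side [335. 382.] 743 body [ 522.  -273.5] [48.1 85.8] 9.7 ztop 36.2 stem dir -91.5 50.0
side [380. 394.] 784 body [ 601.8 -287.5] [48.6 82.1] 0.3 ztop 36.4 stem dir 136.1 28.0
side [366. 453.] 927 body [ 563.  -408.1] [56.4 48.2] 84.4 ztop 35.9 stem dir 109.0 43.0
side [319. 442.] 897 body [ 482.5 -372.7] [47.9 58.1] 0.1 ztop 35.6 stem dir -96.8 42.0
613   0   0   0   0   0   0   0   0   5   6   7   7   8   7   6   3   0   0   0   0   0   0   0   0
603   0   0   0   0   0   0   7   6   9   7  10   5   6   6   5   8   7   3   0   0   0   0   0   0
593   0   0   0   0   0   4   7  10   5   5   6   6  50  51  50  52  53   8   7   0   0   0   0   0
583   0   0   0   0   5   6   7   5  36  37  35  39  51  54  54  56  52  44   7   6   0   0   0   0
573   0   0   0   3  34  41   6   8  44  43  43  43  52  53  50  52  49  45   6   8   5   0   0   0
563   0   0   0  39  45  5
[... 773 characters left out ...]

483   0   0   1   6   5   5   5  41  43  44  45  44  39  50  54  55  56   6   5   5   8   6   0   0
473   0   0   0   6   5   7   5  40  42  45  45  45  40  54  54  51  53   4   8   5   6   0   0   0
463   0   0   0  21  23  24  27  38  41  43  48  46  51  53  54  51  53   5   7   6   5   0   0   0
453   0   0   0   0  20  21  24  38  42  43  47  45  50  52  51  53  48   7   7   7   0   0   0   0
443   0   0   0   0   0   8   6  37  41  43  43  40   5  45  45  48   5   6   8   0   0   0   0   0
433   0   0   0   0   0   0   9   8   8   6   7   9   5   8  36   5   7   5   0   0   0   0   0   0
423   0   0   0   0   0   0   0   0   2   7   7   6   6   7   5   6   0   0   0   0   0   0   0   0
```

View pics/b7.png

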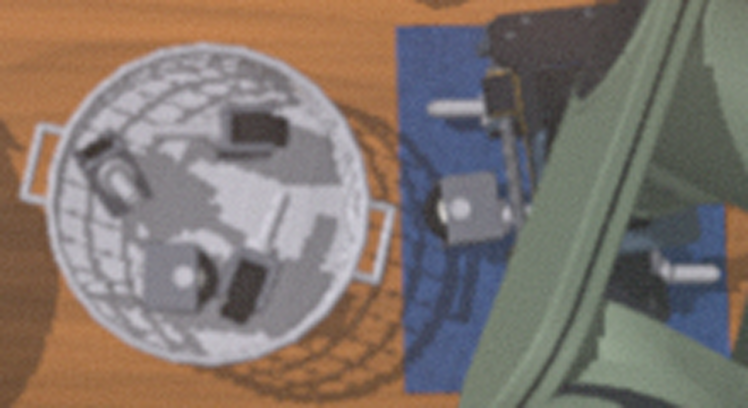

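Q lies flat at (180,275). Now I'll grip P (470,209).

```bash
python3 -m pendant '[{"slide":[0.2,0,-4],"angular":[0,0,0],"fingers":7},{"slide":[0,0,-4],"angular":[0,0,0],"fingers":7},{"slide":[0,0,-3],"angular":[0,0,0],"fingers":7},{"slide":[0,0,-2],"angular":[0,0,0],"fingers":7},{"slide":[0,0,-2],"angular":[0,0,0],"fingers":7},{"slide":[0,0,-1],"angular":[0,0,0],"fingers":7},{"slide":[0,0,0],"angular":[0,0,0],"fingers":7},{"slide":[0,0,0],"angular":[0,0,0],"fingers":4},{"slide":[0,0,0],"angular":[0,0,0],"fingers":4},{"slide":[0,0,0],"angular":[0,0,0],"fingers":4},{"slide":[0,0,0],"angular":[0,0,0],"fingers":4},{"slide":[0,0,0],"angular":[0,0,0],"fingers":4},{"slide":[0,0,0],"angular":[0,0,0],"fingers":4}]'
```

```text
time_s: 32.1
eef_pos: [518.7, -257.4, 12.1]
tcp_rot: [3.139, 0.001, 1.692]
force: [0.9, 0.3, 5.1]
finger_gap: 48.1
finger_force: 30.0
```

```bash
python3 -m pendant '[{"slide":[0,0,2],"angular":[0,0,0],"fingers":4},{"slide":[0,0,4],"angular":[0,0,0],"fingers":4},{"slide":[0,0,4],"angular":[0,0,0],"fingers":4},{"slide":[0,0,3],"angular":[0,0,0],"fingers":4},{"slide":[0.1,3.22,0],"angular":[0,0,-3.5],"fingers":4},{"slide":[0.1,3.22,0],"angular":[0,0,-3.5],"fingers":4},{"slide":[0.1,3.22,0],"angular":[0,0,0],"fingers":4},{"slide":[0.1,3.22,0],"angular":[0,0,0],"fingers":4},{"slide":[0.1,3.22,0],"angular":[0,0,0],"fingers":4},{"slide":[0.1,3.22,0],"angular":[0,0,0],"fingers":4},{"slide":[0,0,0],"angular":[0,0,0],"fingers":4},{"slide":[0,0,-3],"angular":[0,0,0],"fingers":4},{"slide":[0,0,-2.5],"angular":[0,0,0],"fingers":4},{"slide":[0,0,-1],"angular":[0,0,0],"fingers":4},{"slide":[0,0,-1],"angular":[0,0,0],"fingers":4},{"slide":[0,0,0],"angular":[0,0,0],"fingers":4}]'
```

```text
time_s: 33.7
eef_pos: [523.2, -64.2, 65.1]
tcp_rot: [-3.14, -0.0, 1.569]
force: [0.2, -0.0, -0.9]
finger_gap: 47.9
finger_force: 30.0
```

Down another 6 mm, release, rise and go towards R at (600.5,-295), yaw 90.

```bash
python3 -m pendant '[{"slide":[0,0,-0.6],"angular":[0,0,0],"fingers":4},{"slide":[0,0,0],"angular":[0,0,0],"fingers":4},{"slide":[0,0,0],"angular":[0,0,0],"fingers":5.6},{"slide":[0,0,0],"angular":[0,0,0],"fingers":5.6},{"slide":[0,0,0],"angular":[0,0,0],"fingers":5.6},{"slide":[0,0,0],"angular":[0,0,0],"fingers":5.6},{"slide":[0,0,1],"angular":[0,0,0],"fingers":5.6},{"slide":[0,0,2],"angular":[0,0,0],"fingers":5.6},{"slide":[0,0,3],"angular":[0,0,0],"fingers":5.6},{"slide":[0,0,4],"angular":[0,0,0],"fingers":7},{"slide":[0.97,-2.89,0],"angular":[0,0,0],"fingers":7},{"slide":[0.97,-2.89,0],"angular":[0,0,0],"fingers":7},{"slide":[0.97,-2.89,0],"angular":[0,0,0],"fingers":7},{"slide":[0.97,-2.89,0],"angular":[0,0,0],"fingers":7},{"slide":[0.97,-2.89,0],"angular":[0,0,0],"fingers":7},{"slide":[0.97,-2.89,0],"angular":[0,0,0],"fingers":7},{"slide":[0.97,-2.89,0],"angular":[0,0,0],"fingers":7},{"slide":[0.97,-2.89,0],"angular":[0,0,0],"fingers":7},{"slide":[0,0,0],"angular":[0,0,0],"fingers":7},{"slide":[0,0,0],"angular":[0,0,0],"fingers":7}]'
python3 -c "
from bk import *
bk(8)"
```

```text
time_s: 35.7
eef_pos: [601.1, -295.2, 160.1]
tcp_rot: [-3.141, -0.001, 1.569]
force: [-0.3, 0.5, -0.2]
finger_gap: 69.9
finger_force: 0.0
top [445. 208.] 433 body [ 601.5 -295.8] [47.1 53.1] 0.5 ztop 35.9 stem dir 102.0 49.0
side [380. 394.] 770 body [ 602.  -290.9] [48.8 76.5] 0.5 ztop 36.3 stem dir 121.0 31.0
side [366. 453.] 937 body [ 564.1 -396.8] [82.1 48.2] 84.4 ztop 35.7 stem dir 110.3 44.0
side [318. 442.] 902 body [ 482.8 -372.1] [56.8 47.5] 88.3 ztop 35.9 stem dir -100.2 49.0
613   0   0   0   0   0   0   0   0   5   6   8   8   6   6   5   6   0   0   0   0   0   0   0   0
603   0   0   0   0   0   0   7   7   5   6   8   5   6   6   8   7   5   4   0   0   0   0   0   0
593   0   0   0   0   0   5   9   7   8   7   7   7  50  51  53  50  51   4   4   0   0   0   0   0
583   0   0   0   0   8   8   7   6  38  38  38  38  51  56  54  51  50  44   7   6   0   0   0   0
573   0   0   0   2  38  43   6   7  44  43  44  45  53  53  49  54  50  45   7   9   6   0   0   0
563   0   0   0  41  45  58  57   6  42   8  44  43  53  56  55  52  52  47   7   4   8   0   0   0
553   0 
[... 691 characters left out ...]

483   0   0   4   6   9   7   5  40  42  42  44  45  38  59  57  54  54  52   8   6   6   6   0   0
473   0   0   0   7   9   9   7  37  43  41  44  45  37  62  62  57  58   6   6   7   4   0   0   0
463   0   0   0  20  25  24  28  39  41  42  44  46  37  55  59  62  61   6   6   8   6   0   0   0
453   0   0   0   0  21  20  22  39  40  42  43  43  37  52  56  55  56   7   7   4   0   0   0   0
443   0   0   0   0   0   6   6   6  42  44  40  39   8   7  49  49   7   9   4   0   0   0   0   0
433   0   0   0   0   0   0   4   5   3   6   6   7   6   7   6   5   9   3   0   0   0   0   0   0
423   0   0   0   0   0   0   0   0   5   7   7   6   7   5   6   6   0   0   0   0   0   0   0   0
```

View pics/b8.png

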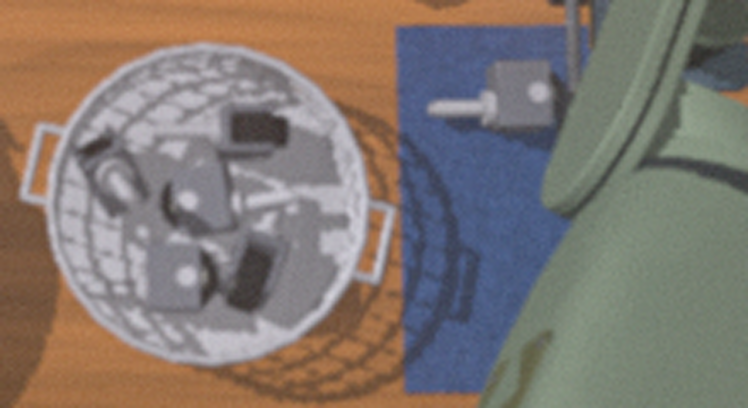

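Five castors are in, and P lies at (200,195). Now the last one, R (521,96).

```bash
python3 -m pendant '[{"slide":[0,0,-4],"angular":[0,0,0],"fingers":7},{"slide":[0,0,-4],"angular":[0,0,0],"fingers":7},{"slide":[0,0,-3],"angular":[0,0,0],"fingers":7},{"slide":[0,0,-2],"angular":[0,0,0],"fingers":7},{"slide":[0,0,-1.5],"angular":[0,0,0],"fingers":7},{"slide":[0,0,-0.6],"angular":[0,0,0],"fingers":7},{"slide":[0,0,0],"angular":[0,0,0],"fingers":7},{"slide":[0,0,0],"angular":[0,0,0],"fingers":4},{"slide":[0,0,0],"angular":[0,0,0],"fingers":4},{"slide":[0,0,0],"angular":[0,0,0],"fingers":4},{"slide":[0,0,0],"angular":[0,0,0],"fingers":4},{"slide":[0,0,0],"angular":[0,0,0],"fingers":4},{"slide":[0,0,0],"angular":[0,0,0],"fingers":4}]'
```

```text
time_s: 37.1
eef_pos: [602.0, -295.4, 10.1]
tcp_rot: [3.14, 0.001, 1.57]
force: [-0.5, 0.3, 4.5]
finger_gap: 48.1
finger_force: 29.8
```

```bash
python3 -m pendant '[{"slide":[0,0,2],"angular":[0,0,0],"fingers":4},{"slide":[0,0,4],"angular":[0,0,0],"fingers":4},{"slide":[0,0,4],"angular":[0,0,0],"fingers":4},{"slide":[0,0,3],"angular":[0,0,0],"fingers":4},{"slide":[-1.2,2.88,0],"angular":[0,0,0],"fingers":4},{"slide":[-1.2,2.88,0],"angular":[0,0,0],"fingers":4},{"slide":[-1.2,2.88,0],"angular":[0,0,0],"fingers":4},{"slide":[-1.2,2.88,0],"angular":[0,0,0],"fingers":4},{"slide":[-1.2,2.88,0],"angular":[0,0,0],"fingers":4},{"slide":[-1.2,2.88,0],"angular":[0,0,0],"fingers":4},{"slide":[0,0,0],"angular":[0,0,0],"fingers":4},{"slide":[0,0,-3],"angular":[0,0,0],"fingers":4},{"slide":[0,0,-2.5],"angular":[0,0,0],"fingers":4},{"slide":[0,0,-1],"angular":[0,0,0],"fingers":4},{"slide":[0,0,0],"angular":[0,0,0],"fingers":4},{"slide":[0,0,0],"angular":[0,0,0],"fingers":4}]'
```

```text
time_s: 38.7
eef_pos: [530.0, -122.7, 74.5]
tcp_rot: [3.14, 0.0, 1.569]
force: [-0.4, -0.0, -0.7]
finger_gap: 48.2
finger_force: 29.8
```

```bash
python3 -m pendant '[{"slide":[0,0,-0.6],"angular":[0,0,0],"fingers":4},{"slide":[0,0,-0.5],"angular":[0,0,0],"fingers":4},{"slide":[0,0,0],"angular":[0,0,0],"fingers":4},{"slide":[0,0,0],"angular":[0,0,0],"fingers":5.6},{"slide":[0,0,0],"angular":[0,0,0],"fingers":5.6},{"slide":[0,0,0],"angular":[0,0,0],"fingers":5.6},{"slide":[0,0,0],"angular":[0,0,0],"fingers":5.6},{"slide":[0,0,1],"angular":[0,0,0],"fingers":5.6},{"slide":[0,0,2],"angular":[0,0,0],"fingers":5.6},{"slide":[0,0,3],"angular":[0,0,0],"fingers":5.6},{"slide":[0,0,4],"angular":[0,0,0],"fingers":7},{"slide":[-2,-3,2],"angular":[0,0,0],"fingers":7},{"slide":[-2,-3,2],"angular":[0,0,0],"fingers":7},{"slide":[-2,-3,0],"angular":[0,0,0],"fingers":7},{"slide":[-2,-3,0],"angular":[0,0,0],"fingers":7},{"slide":[-2,-3,0],"angular":[0,0,0],"fingers":7},{"slide":[-2,-3,0],"angular":[0,0,0],"fingers":7},{"slide":[0,-3,0],"angular":[0,0,0],"fingers":7},{"slide":[0,0,0],"angular":[0,0,0],"fingers":7},{"slide":[0,0,0],"angular":[0,0,0],"fingers":7}]'
python3 - <<'E'
from h import *
t,_=snap('top','top9');s,d=snap('side','side9')
cv2.imwrite('pics/f9.png',np.vstack([cv2.resize(t[90:370,100:520],(600,400)),])[:,:,::-1])
cv2.imwrite('pics/g9.png',cv2.resize(np.hstack([t[180:300,295:425],s[235:355,265:395]]),None,fx=3,fy=3,interpolation=2)[:,:,::-1])
for n in('top','side'):
    Q=cloud(n,np.load(f'/tmp/{n}9.npz')['d']).reshape(-1,3); m=(np.hypot(Q[:,0]-518,Q[:,1]+69)<100)&(Q[:,2]<130); P=Q[m]; h=P[P[:,2]>75]; print(n,P[:,2].max(),h[::max(1,len(h)//15)].round())
E
```

```text
time_s: 40.7
eef_pos: [409.0, -332.2, 203.3]
tcp_rot: [-3.142, -0.001, 1.568]
force: [0.0, 0.5, 1.0]
finger_gap: 70.4
finger_force: 0.0
top 95.78847499122745 [[532.  -9.  76.]
 [530.  -7.  78.]
 [529. -12.  81.]
 [527.  -7.  79.]
 [527. -12.  83.]
 [526. -16.  86.]
 [525.  -7.  82.]
 [524. -12.  84.]
 [524. -16.  89.]
 [522.  -7.  83.]
 [521. -12.  92.]
 [522. -16.  88.]
 [523. -79.  75.]
 [519. -12.  91.]
 [519. -16.  93.]
 [519. -21.  93.]
 [517. -12.  89.]
 [516. -16.  96.]
 [517. -21.  87.]
 [514. -14.  92.]
 [514. -18.  92.]
 [512. -16.  89.]]
side 94.396334397187 [[518. -11.  90.]
 [515. -15.  91.]
 [521. -16.  93.]
 [515. -18.  91.]
 [521. -17.  90.]
 [528. -12.  84.]
 [517. -23.  94.]
 [523. -22.  92.]
 [530. -11.  79.]
 [517. -20.  88.]
 [523. -21.  89.]
 [530. -13.  78.]
 [517. -21.  86.]
 [523. -19.  82.]
 [530. -15.  78.]
 [523. -20.  80.]]
```

View pics/f9.png

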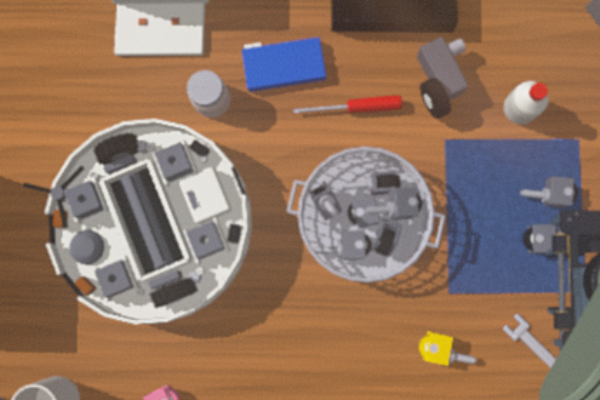

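View pics/g9.png

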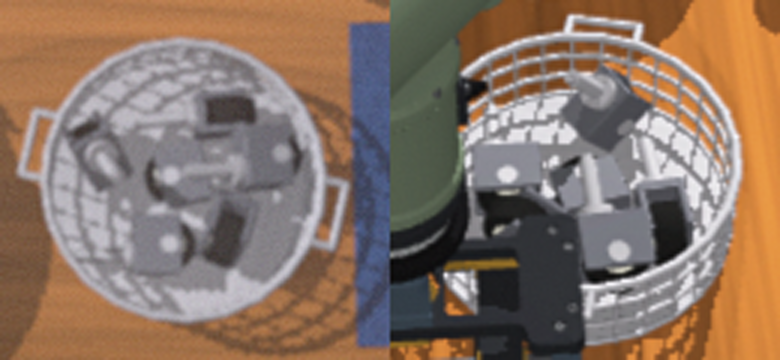

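Six castors are in the basket. Nothing stands above about 95 mm, and that highest point is a stem tip, so the origins lie well below. Two castors remain on the mat, and the cleaner and bystanders are in place. I'm handing in.

```bash
python3 -c "
from rig import finish_job
print(finish_job())"
```

```text
the job is handed in; nothing more can be done
None
```

The job is handed in: the three castors from the cleaner and three from the mat are in the basket, two remain on the mat, and in the last pictures the cleaner and the other things are in their places (`finish_job` returned no verdict).

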